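# Clear the dosing arm's swing, index it to the third click and hold it

## Task

The wash bottle has been left standing on the dosing stand's tray, in the way of the spout arm: lift it out and stand it upright on the bench, off the tray. Then take the black knob on top of the stand, turn it anticlockwise and count the clicks to the third stop, which brings the spout over the first of the two white cups it comes to, and no further. Finish still gripping the knob, holding the arm still at that third stop for the dose, because a return spring swings it back home if it is let go; keep the spout off the wash bottle and leave the cups where they stand.

Things in the scene. Friction and masses are not known exactly. Their poses are not given: they have to be found in the camera images.
- dosing_stand: Fixed dosing stand: steel drip tray, 8 mm thick (rim 13 mm), with a grey column. Origin on the bench under the column axis, z up; tray from x -55 to +185 and y -160 to +160 mm. Spout bearing from x: -60 deg at home (over a small drip cup), -36, -12, +12, +36 deg at stops 1 to 4 (ring marks). Spring-plunger bracket at x -60 to -95 mm, 152 mm high.
- knob_grip (a point): Grip point of the black wing knob, on the column axis, 184 mm above the bench. The grip is an upright bar 56 mm long (along this x axis, the way the spout points), 16 mm thick (y), its top 10 mm above this point, its underside 24 mm below; the index wheel's top is 38 mm below. Grip across the 16 mm from above.
- index_knob: The black wing knob, fixed to the spout arm and turning with it. Origin on the column axis 146 mm above the bench, 38 mm under point knob_grip; x along the bar.
- dose_arm (a joint): Angle of knob and spout arm (rad): 0 at home, growing anticlockwise seen from above. A 15-lobed wheel and sprung roller give click stops at 0.419, 0.838, 1.257 (third), 1.676; end stop 1.80. A return spring pulls it back to 0 all the way (0.10 N m); the clicks alone do not hold it. Turning takes about 0.18 N m just after a stop, falling to 0.06 N m just before the next, then jumps again.
- spout_pipe: The spout arm: pipe of 10 mm diameter on the turning hub, running 122 mm above the bench to the spout. Origin on the bench under the column axis, x along the pipe.
- spout_tip (a point): Tip of the spout, 140 mm from the column axis, 90 mm above the bench. x along the arm, away from the column.
- wash_bottle: White squeeze bottle with red cap, 200 mm tall, 0.2 to 0.42 kg. Origin at the underside. Round body 68 mm wide, its axis at x 0, y -9 mm of this frame; on it the cap, 40 mm wide, 143 to 165 mm up. A thin nozzle rises to 200 mm and bends towards +y: grip the cap from above, closing along x. The bench is clear at world x 0.43 to 0.55, y -0.22 to -0.30.
- cup_3: The cup under the third stop, the one the spout reaches first: open white plastic cup, 49 mm across the rim, 56 mm tall, loose on the tray. Origin at the centre of the underside.
- cup_4: The same kind of cup, under the fourth stop. Origin at the centre of the underside.
Things that resemble listed ones, but are neither listed nor needed, are in the scene too. Of the things shaped like the wash_bottle, the white one is meant.

How it is judged:
By the outcome, as a careful person would: the job done as asked, in the order asked, and still so for the second after the job is handed in, while the arm keeps its last pose, push and grip.
It also fails if it takes over 58 s, if anything falls off the work surface, if the arm or the gripper's body presses on something with over 40 N, if the wrist force passes 120 N, or if a joint passes its speed limit or range.

## Robot

A 6-joint arm with a two-finger parallel gripper is mounted at the origin on a cart in front of the work surface, level with it; the furniture and walls round the work are solid. World frame = base frame: x ahead of the robot, y to its left, z up, the work surface at z = 0. Lengths are in mm, angles in rad, forces in N, time in s.
With the tool pointing down it reaches from about 275 to 750 mm from the base axis. Payload 10.2 kg.
Tool frame: the origin (TCP) lies at the very end of the fingers, on their centre line; the grasp point (between the pads) lies 19 mm behind it; z points along the fingers, y is the line along which they close (so a half turn about z gives the same grasp; the last joint's range is limited). The gripper opens to 85 mm and grips with 20 to 120 N. Pads are 22 mm wide; open, the fingers measure 114 mm over their backs; the gripper's body (76 mm by 85 mm) begins 54 mm behind the grasp point. The pads swing forward as they close: fully open they stand 13 mm farther back than shut.
Start: joints at [1.009, 0.313, 1.498, -0, 1.331, -0.223], TCP at [174.5, 495.158, 231.294] pointing down, gripper open.
Joint ranges: [-2.94, 2.94], [-0.97, 2.17], [0.19, 2.56], [-1.23, 4.37], [0.02, 3.11], [-2.88, 2.88]. Speed limits (rad/s): [2.39, 2.39, 3.01, 3.14, 3.14, 3.14].

## Interface

Orientations are given as a unit quaternion [w, x, y, z].
In Python, from rig import * gives the robot as it stands. The module is installed in compiled form; this text tells all that it offers.
- The arm moves only by the shell command python3 -m crank 'ROWS' [FORCE]. ROWS is JSON, a list that holds one entry, the list of rows, each a list of 7 numbers: the shift along the tool's x, y, z in units of 25 mm (1.0 is 25 mm), then the turn, a rotation vector about the tool's x, y, z in units of 8 degrees (1.0 is 8 degrees), then the finger opening in mm, from 0 to 85.4. A call has exactly 8 rows; each row shifts and turns the commanded pose from where the row before left it, along the tool's axes as they then stand; what a row does not reach is not made up. A row lasts 1/10 s, in which the tool goes at most 50 mm and 8.59 degrees, less where a joint would pass 70% of its speed; a pose out of reach is approached as far as the arm can. A call is refused whole if a number of a shift passes 1 or a number of a turn 1, either way. A call with a gripper value outside its range is refused whole. The fingers move at their own pace and stop on an object; FORCE is the grip in N (left out, the last holds). Time passes only in rows, so rows that do not move let the fingers close, or fill a call up. It gives the time, the measured TCP pose, the force, the opening and the grip force at its end, in the units of the state.
- sense(): the state, without advancing time (a new reading comes with each control period).
- capture(name): name is "side" or "top" or "wrist"; returns the picture (420x560x3 uint8, blue, green, red); there is no depth.
- camera_model(name): a dict with "fx", "fy", "cx", "cy" (pixels), "k1" (the pictures are not rectified: a ray, as slopes to the right and down, at radius r is drawn at 1 + k1 r^2 times it, then the intrinsics apply), "world_from_camera" (4x4, takes a point from camera to world coordinates); the wrist camera has in their place "T_tool_cam" (4x4, takes a point from camera to tool coordinates, whose origin is the TCP and whose axes are the flange's). Camera axes: x right, y up, looking along -z (the intrinsics and any distortion apply to the point x, -y, -z); pixel columns grow to the right and rows downward; lengths in mm; the calibration is good to about 2 mm. A picture is of the moment at which its call begins: read the wrist's pose just before it. camera_model takes no time and is no camera call.
- finish_job(): hands the job in; it is judged then, once.
The state is a dict: "time_s": time; "joints": joint angles; "dq": joint speeds; "tau": joint torques, N m; "eef_pos": TCP position; "ee_rot": TCP orientation; "force": force on the tool from outside, world axes, zero at the start; "wrist_torque": the same for the moment, N m; "grip_width": opening from 0.0 (shut) to 1.0 (fully open); "grip_force": force on a finger pad.
Only numpy, scipy, OpenCV 4.12 (cv2) and the standard library are available. Lean on these libraries where they do the work, as an engineer would, in place of code of your own. Each camera call takes 0.05 s, during which the arm holds its last target. There are 200 camera calls.

## Working session

There is one attempt and no reset: what is moved stays moved. The work goes in short steps, Python scripts to look and compute and a shell command to move; the robot and the scene stay as the last step left them, time stands still between calls to the robot, and variables do not carry over. Pictures are saved under pics/ and viewed, at most 11 in all, crops included, and the job is handed in when it is done.

```bash
mkdir -p pics; cat > h.py <<'E'
import numpy as np, cv2
from rig import *
def ray(name,u,v,T=None):
    m=camera_model(name)
    x=(u-m["cx"])/m["fx"]; y=(v-m["cy"])/m["fy"]
    k=m["k1"]; a,b=x,y
    for _ in range(20):
        s=1+k*(a*a+b*b); a,b=x/s,y/s
    W=np.array(m["world_from_camera"]) if T is None else T
    return W[:3,3], W[:3,:3]@np.array([a,-b,-1.0])
def onz(name,u,v,z,T=None):
    o,d=ray(name,u,v,T); return o+d*(z-o[2])/d[2]
def two(p):
    A=np.zeros((3,3));B=np.zeros(3)
    for o,d in p:
        d=d/np.linalg.norm(d);P=np.eye(3)-np.outer(d,d);A+=P;B+=P@o
    return np.linalg.solve(A,B)
E
python3 - <<'E'
from h import *
s=sense();print(s)
for n in("top","side"):
    print(n,camera_model(n)); cv2.imwrite(f"pics/{n}0.png",capture(n))
E
```

```text
{'time_s': 0.0, 'joints': array([ 1.00861358e+00,  3.13417239e-01,  1.49848025e+00, -1.46675778e-05,
        1.33099295e+00, -2.23353042e-01]), 'dq': array([ 0.00050335, -0.00077233, -0.00169742, -0.00071744,  0.00158368,
       -0.00212237]), 'tau': array([-7.97931152e-04, -4.12266612e+01, -2.59741312e+01, -2.71092194e-04,
        4.17535906e-03, -3.32100376e-05]), 'eef_pos': array([174.3437223 , 494.91653646, 230.7355933 ]), 'ee_rot': array([-2.41780576e-04,  1.68603852e-01,  9.85683681e-01, -6.02206032e-04]), 'force': array([-0.01600829,  0.65189817,  0.50851571]), 'wrist_torque': array([-0.00560512, -0.00593891, -0.0176799 ]), 'grip_force': 0.0, 'grip_width': 1.0023369163924787}
top {'fx': 452.3767678782577, 'fy': 452.3767678782577, 'cx': 277.4464215667802, 'cy': 213.8427209837818, 'k1': -0.14008172463140037, 'world_from_camera': array([[ 1.14907339e-02,  9.97316708e-01, -7.23003938e-02,
         4.92994899e+02],
       [-9.99924145e-01,  1.17812291e-02,  3.59271037e-03,
         1.22656970e+02],
       [ 4.43485758e-03,  7.22536266e-02,  9.97376431e-01,
         1.01576414e+03],
       [ 0.00000000e+00,  0.00000000e+00,  0.00000000e+00,
         1.00000000e+00]])}
side {'fx': 517.5828032827483, 'fy': 517.5828032827483, 'cx': 280.77667481537986, 'cy': 203.31822794162701, 'k1': -0.10883023322115154, 'world_from_camera': array([[-9.57757015e-01, -1.21470734e-01,  2.60665227e-01,
         7.63452146e+02],
       [ 2.87578684e-01, -4.04631882e-01,  8.68084985e-01,
         8.61063502e+02],
       [ 2.65407517e-05,  9.06376247e-01,  4.22471417e-01,
         5.01343391e+02],
       [ 0.00000000e+00,  0.00000000e+00,  0.00000000e+00,
         1.00000000e+00]])}
```

View pics/top0.png

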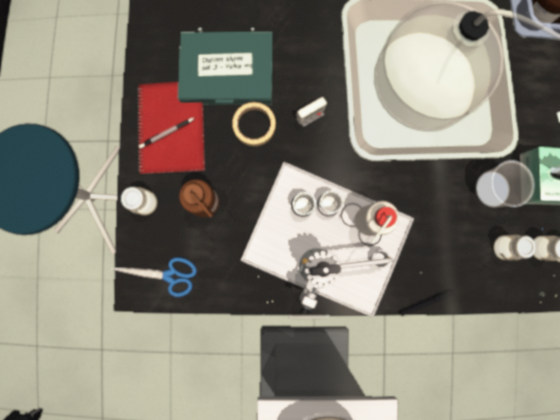

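View pics/side0.png

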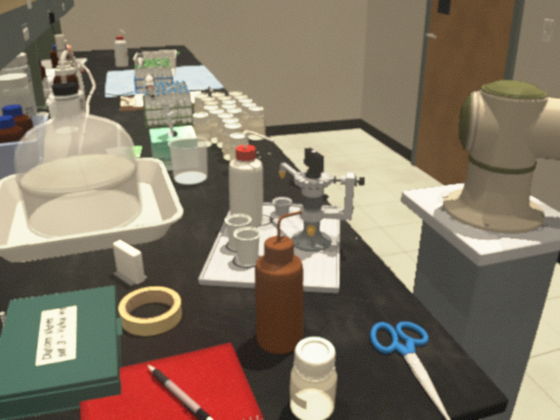

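```bash
python3 - <<'E'
from h import *
a=cv2.imread("pics/top0.png")[150:320,230:430]; b=cv2.imread("pics/side0.png")[130:300,190:390]
cv2.imwrite("pics/c1.png",np.hstack([cv2.resize(a,None,fx=4,fy=4,interpolation=2)])[:600])
cv2.imwrite("pics/c2.png",cv2.resize(b,None,fx=3.5,fy=3.5,interpolation=2))
img=cv2.imread("pics/top0.png");h=cv2.cvtColor(img,cv2.COLOR_BGR2HSV)
im2=cv2.imread("pics/side0.png");h2=cv2.cvtColor(im2,cv2.COLOR_BGR2HSV)
def red(h,r):
    m=(((h[...,0]<6)|(h[...,0]>172))&(h[...,1]>140)&(h[...,2]>90)).astype(np.uint8)
    k=np.zeros_like(m);k[r[0]:r[1],r[2]:r[3]]=1;m*=k
    n,l,s,c=cv2.connectedComponentsWithStats(m);i=1+s[1:,4].argmax();return s[i],c[i]
s1,c1=red(h,(150,320,340,430));s2,c2=red(h2,(130,200,200,280));print(s1,c1,s2,c2)
print(onz("top",*c1,165), two([ray("top",*c1),ray("side",*c2)]))
# white tray outline
m=((h[...,2]>120)&(h[...,1]<60)).astype(np.uint8);k=np.zeros_like(m);k[155:320,236:420]=1;m*=k
n,l,s,c=cv2.connectedComponentsWithStats(m);i=1+s[1:,4].argmax()
cs,_=cv2.findContours((l==i).astype(np.uint8),cv2.RETR_EXTERNAL,cv2.CHAIN_APPROX_NONE)
hull=cv2.convexHull(max(cs,key=len));q=cv2.approxPolyDP(hull,8,True)[:,0]
for p in q: print(p,onz("top",*p,13).round(1))
E
```

```text
[376 207  20  19 237] [384.907173   215.52742616] [236 145  20  15 249] [245.55421687 152.06024096]
[553.86893151 -84.86381284 165.        ] [553.00386638 -85.17481942 162.41743827]
[283 162] [682.5 107.9  13. ]
[413 218] [ 559.9 -186.5   13. ]
[419 319] [ 333.5 -200.4   13. ]
[236 319] [332.2 207.7  13. ]
[241 257] [469.1 198.5  13. ]
```

View pics/c1.png

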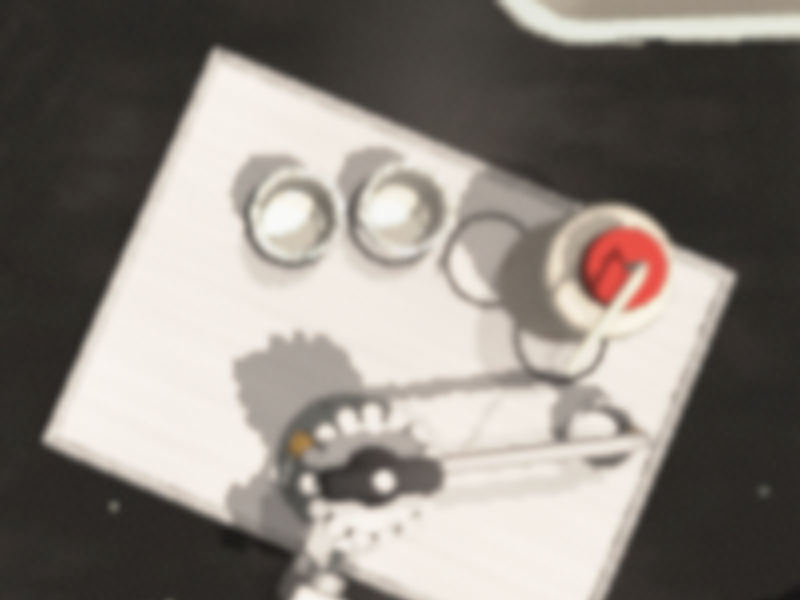

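View pics/c2.png

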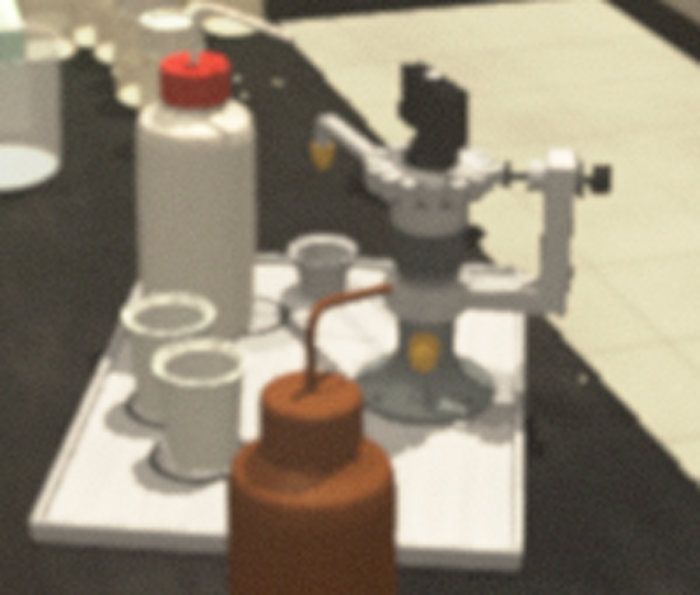

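c1/c2: the tray is rotated about -23°, with the knob at top-view pixel ~(325,270) and the spout at home pointing right to ~(390,260). The red cap is at (385,216), and its nozzle points down-left towards the column (yaw ~145°). The two cups are at ~(303,204) and ~(329,203).

I'll move above the bottle.

```bash
python3 -m crank '[[[-0.9,-0.68,-0.4,0,0,0,85],[-0.9,-0.68,-0.4,0,0,0,85],[-0.9,-0.68,-0.4,0,0,0,85],[-0.9,-0.68,-0.4,0,0,0,85],[-0.9,-0.68,-0.4,0,0,0,85],[-0.9,-0.68,-0.4,0,0,0,85],[-0.9,-0.68,-0.4,0,0,0,85],[-0.9,-0.68,-0.4,0,0,0,85]]]' 40
python3 -m crank '[[[-0.9,-0.68,0,0,0,0,85],[-0.9,-0.68,0,0,0,0,85],[-0.9,-0.68,0,0,0,0,85],[-0.9,-0.68,0,0,0,0,85],[-0.9,-0.68,0,0,0,0,85],[-0.9,-0.68,0,0,0,0,85],[-0.9,-0.68,0,0,0,0,85],[-0.9,-0.68,0,0,0,0,85]]]'
python3 -m crank '[[[-0.9,-0.68,0,0,0,0,85],[-0.9,-0.68,0,0,0,0,85],[-0.9,-0.68,0,0,0,0,85],[-0.9,-0.68,0,0,0,0,85],[-0.9,-0.68,0,0,0,0,85],[-0.5,-0.4,0,0,0,0.95,85],[0,0,0,0,0,1,85],[0,0,0,0,0,0,85]]]'
cat > w.py <<'E'
from h import *
from scipy.spatial.transform import Rotation as R
def shot(f):
    s=sense();img=capture("wrist");q=s["ee_rot"]
    T=np.eye(4);T[:3,:3]=R.from_quat(np.r_[q[1:],q[0]]).as_matrix();T[:3,3]=s["eef_pos"]
    cv2.imwrite(f,img);W=T@np.array(camera_model("wrist")["T_tool_cam"]);np.save(f+".npy",W)
    y=T[:3,1];print(s["eef_pos"].round(1),"yaw_y",np.degrees(np.arctan2(y[1],y[0])).round(1),"z",T[:3,2].round(3),s["time_s"])
    return img,W,T
E
python3 - <<'E'
from w import *
shot("pics/w1.png")
E
```

```text
time_s: 0.9
eef_pos: [299.4, 306.0, 311.5]
ee_rot: [-0.0, 0.169, 0.986, -0.0]
force: [0.2, 0.3, 0.9]
grip_width: 0.993
grip_force: 0.0
time_s: 1.7
eef_pos: [424.0, 117.9, 311.1]
ee_rot: [-0.0, 0.169, 0.986, -0.0]
force: [0.3, -0.7, 0.1]
grip_width: 0.995
grip_force: 0.0
time_s: 2.5
eef_pos: [510.0, -12.5, 310.8]
ee_rot: [-0.001, 0.302, 0.953, -0.0]
force: [0.1, 0.2, -0.7]
grip_width: 0.994
grip_force: 0.0
[510.  -12.5 310.8] yaw_y 54.9 z [-0.001  0.    -1.   ] 2.5
```

View pics/w1.png

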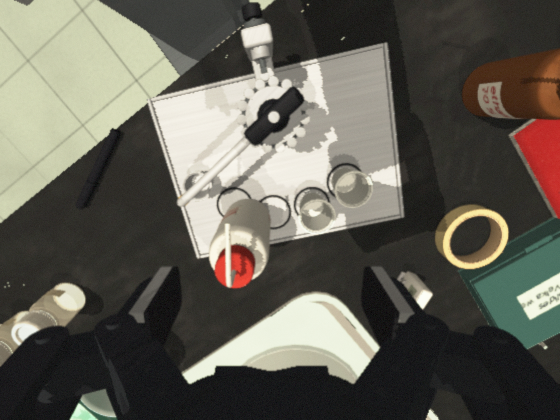

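w1: the red cap is at ~(235,267), with the nozzle running from about (229,285) to its tip at (228,225). The knob bar is centred at (274,117), and the spout tip is at ~(182,202).

```bash
python3 - <<'E'
from w import *
f="pics/w1.png";W=np.load(f+".npy");im=cv2.imread(f);h=cv2.cvtColor(im,cv2.COLOR_BGR2HSV)
m=(((h[...,0]<6)|(h[...,0]>172))&(h[...,1]>140)&(h[...,2]>90)).astype(np.uint8);m[:,300:]=0
n,l,s,c=cv2.connectedComponentsWithStats(m);i=1+s[1:,4].argmax();p=cv2.minEnclosingCircle(np.argwhere(l==i)[:,::-1].astype(np.float32))
print(s[i],c[i],p); print("cap",onz("wrist",*p[0],163,W))
a,b=onz("wrist",229,280,198,W),onz("wrist",228,225,198,W);d=b-a;print("nozzle",a,b,np.degrees(np.arctan2(d[1],d[0])))
k=((h[...,2]<70)).astype(np.uint8)
g=np.zeros_like(k);g[85:150,240:306]=1
k*=g;n,l,s,c=cv2.connectedComponentsWithStats(k);i=1+s[1:,4].argmax();print(s[i])
r=cv2.minAreaRect(np.argwhere(l==i)[:,::-1].astype(np.float32));bp=cv2.boxPoints(r);print(r)
print("knob",onz("wrist",*r[0],190,W));
for q in bp: print(onz("wrist",*q,194,W).round(1))
print("axis spot",onz("wrist",274,117,194,W), "top:",onz("top",325.2,270,194), two([ray("wrist",274,117,W),ray("top",325.7,270.5)]))
print("tip",onz("wrist",182,202,122,W))
E
```

```text
[231 245  23  44 715] [240.89230769 267.07832168] ((235.0, 266.593017578125), 21.61627197265625)
cap [551.22393401 -86.75783964 163.        ]
nozzle [546.39294561 -85.20934956 198.        ] [503.24326382 -53.2042536  198.        ] 143.43483516752056
[ 245   87   59   58 1398]
((273.5, 115.5), (31.11269760131836, 69.29645538330078), 45.0)
knob [451.72943176  31.03061204 190.        ]
[443.8   1.9 194. ]
[436.3  54.5 194. ]
[459.3  59.5 194. ]
[468.1   6.1 194. ]
axis spot [452.81837992  30.71233263 194.        ] top: [451.53294283  31.9678142  194.        ] [451.8342533   31.30754501 201.37744614]
tip [ 469.58525362 -103.40299293  122.        ]
```

```bash
python3 -m crank '[[[-0.77,-0.36,0,0,0,0,85],[-0.77,-0.36,0,0,0,0,85],[-0.77,-0.36,0,0,0,0,85],[-0.77,-0.35,0,0,0,0,85],[0,0,0.9,0,0,0,85],[0,0,0.8,0,0,0,85],[0,0,0.7,0,0,0,85],[0,0,0,0,0,0,85]]]' 40
python3 - <<'E'
from w import *
im,W,T=shot("pics/w2.png");h=cv2.cvtColor(im,cv2.COLOR_BGR2HSV)
m=(((h[...,0]<6)|(h[...,0]>172))&(h[...,1]>140)&(h[...,2]>90)).astype(np.uint8)
n,l,s,c=cv2.connectedComponentsWithStats(m);i=1+s[1:,4].argmax();x,y,w,hh=s[i][:4]
print(s[i]); p=onz("wrist",x+w/2,y+hh/2,163,W);print(p, np.linalg.inv(T)@np.r_[p,1])
E
```

```text
time_s: 3.35
eef_pos: [551.6, -84.9, 249.2]
ee_rot: [-0.002, 0.299, 0.954, 0.0]
force: [-0.4, 0.2, 0.1]
grip_width: 0.999
grip_force: 0.0
[551.6 -84.9 249.2] yaw_y 55.2 z [-0.004  0.002 -1.   ] 3.35
[ 243  190   52   55 1843]
[552.05010326 -87.1662616  163.        ] [-2.012584   -1.48919397 86.21851214  1.        ]
```

View pics/w2.png

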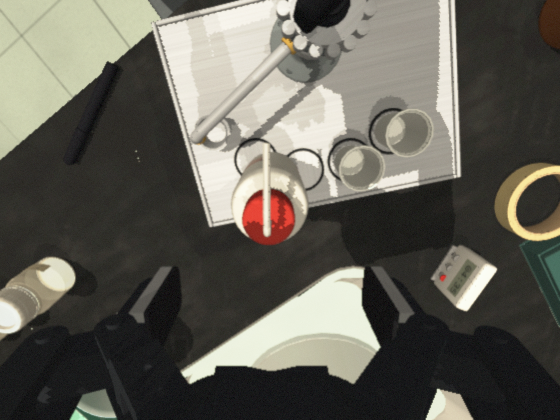

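w2: the cap is at (268,217) with the nozzle vertical in the picture between the fingers, so the alignment is good. I'll descend and grip.

```bash
python3 -m crank '[[[-0.05,-0.05,0.9,0,0,0,85],[0,0,0.9,0,0,0,85],[0,0,0.8,0,0,0,85],[0,0,0.7,0,0,0,85],[0,0,0.6,0,0,0,85],[0,0,0.45,0,0,0,85],[0,0,0,0,0,0,85],[0,0,0,0,0,0,60]]]' 45
python3 -m crank '[[[0,0,0,0,0,0,30],[0,0,0,0,0,0,30],[0,0,0,0,0,0,30],[0,0,0,0,0,0,30],[0,0,0,0,0,0,30],[0,0,0,0,0,0,30],[0,0,0,0,0,0,30],[0,0,-0.3,0,0,0,30]]]' 45
```

```text
time_s: 4.2
eef_pos: [553.3, -87.5, 143.5]
ee_rot: [0.001, 0.3, 0.954, -0.0]
force: [0.5, -0.4, -0.1]
grip_width: 0.848
grip_force: 0.0
time_s: 5.0
eef_pos: [552.5, -87.3, 150.0]
ee_rot: [-0.001, 0.301, 0.954, 0.0]
force: [-0.1, 0.3, -3.0]
grip_width: 0.578
grip_force: 42.1
```

```bash
python3 -m crank '[[[0,0,-0.1,0,0,0,25],[0,0,-0.2,0,0,0,25],[0,0,-0.3,0,0,0,25],[0,0,-0.4,0,0,0,25],[0,0,-0.4,0,0,0,25],[0,0,-0.4,0,0,0,25],[0,0,-0.2,0,0,0,25],[0,0,0,0,0,0,25]]]' 60
python3 - <<'E'
from h import *
a=capture("side");w=capture("wrist");cv2.imwrite("pics/s3.png",np.hstack([a[60:320,130:430],w[60:320,130:430]]));s=sense();print(s["grip_width"],s["force"])
E
```

```text
time_s: 5.8
eef_pos: [553.1, -87.5, 200.9]
ee_rot: [0.001, 0.301, 0.954, -0.0]
force: [-0.1, -0.2, -4.2]
grip_width: 0.569
grip_force: 56.1
0.5749275662515951 [ 0.87546349 -0.19989691 -3.34393116]
```

View pics/s3.png

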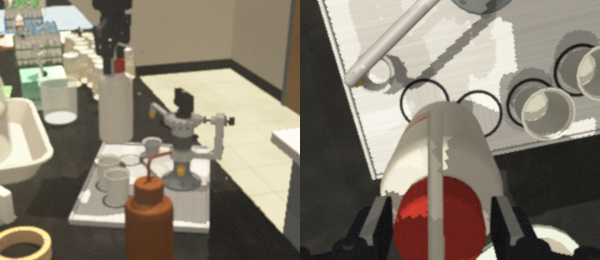

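s3: the bottle is held by its cap, upright and clear of the tray, and the cups haven't moved. I'll carry it out over the bench.

```bash
python3 -m crank '[[[-0.15,-0.5,0,0,0,0,25],[-0.3,-0.95,0,0,0,0,25],[-0.3,-1,0,0,0,0,25],[-0.3,-1,0,0,0,0,25],[-0.3,-1,0,0,0,0,25],[-0.3,-1,0,0,0,0,25],[-0.3,-0.9,0,0,0,0,25],[-0.15,-0.7,0,0,0,0,25]]]'
python3 -m crank '[[[0,0,0,0,0,0,25],[0,0,0.4,0,0,0,25],[0,0,0.5,0,0,0,25],[0,0,0.5,0,0,0,25],[0,0,0.5,0,0,0,25],[0,0,0.4,0,0,0,25],[0,0,0.2,0,0,0,25],[0,0,0,0,0,0,25]]]'
```

```text
time_s: 6.7
eef_pos: [493.6, -263.9, 199.6]
ee_rot: [-0.0, 0.301, 0.954, -0.0]
force: [0.9, 0.0, -3.4]
grip_width: 0.574
grip_force: 56.2
time_s: 7.5
eef_pos: [494.9, -261.8, 137.4]
ee_rot: [0.0, 0.301, 0.954, -0.0]
force: [0.4, -0.5, -3.4]
grip_width: 0.564
grip_force: 56.3
```

```bash
python3 -m crank '[[[0,0,0.04,0,0,0,25],[0,0,0.04,0,0,0,25],[0,0,0.03,0,0,0,25],[0,0,0.02,0,0,0,25],[0,0,0,0,0,0,25],[0,0,0,0,0,0,25],[0,0,0,0,0,0,25],[0,0,0,0,0,0,25]]]'
```

```text
time_s: 8.3
eef_pos: [495.6, -262.4, 136.7]
ee_rot: [0.002, 0.301, 0.954, -0.001]
force: [-2.4, 2.5, 12.9]
grip_width: 0.572
grip_force: 61.1
```

```bash
python3 -m crank '[[[0,0,-0.04,0,0,0,50],[0,0,0,0,0,0,60],[0,0,0,0,0,0,85],[0,0,0,0,0,0,85],[0,0,0,0,0,0,85],[0,0,-0.3,0,0,0,85],[0,0,-0.8,0,0,0,85],[0,0,-1,0,0,0,85]]]'
python3 -m crank '[[[0,0,-1,0,0,0,85],[0,0,-1,0,0,0,85],[0,0,-1,0,0,0,85],[0,0,-1,0,0,0,85],[0,0,-1,0,0,0,85],[0,0,0,0,0,1,85],[0,0,0,0,0,1,85],[0,0,0,0,0,1,85]]]'
python3 -m crank '[[[0,0,0,0,0,1,85],[0,0,0,0,0,1,85],[0,0,0,0,0,1,85],[0,0,0,0,0,0,85],[0,0,0,0,0,0,85],[0,0,0,0,0,0,85],[0,0,0,0,0,0,85],[0,0,0,0,0,0,85]]]'
python3 - <<'E'
from w import *
im,W,T=shot("pics/w4.png")
a=capture("side");t=capture("top")
cv2.imwrite("pics/m4.png",np.hstack([a[110:330,130:430],t[130:350,230:530]]))
E
```

```text
time_s: 9.1
eef_pos: [494.4, -261.6, 188.2]
ee_rot: [-0.001, 0.301, 0.954, 0.0]
force: [-0.5, 0.2, -0.1]
grip_width: 0.997
grip_force: 0.0
time_s: 9.9
eef_pos: [494.7, -261.8, 313.5]
ee_rot: [0.0, 0.495, 0.869, -0.0]
force: [0.4, 0.8, -0.5]
grip_width: 0.995
grip_force: 0.0
time_s: 10.7
eef_pos: [494.7, -261.9, 312.8]
ee_rot: [-0.0, 0.662, 0.749, -0.0]
force: [-0.4, -0.1, 0.5]
grip_width: 0.992
grip_force: 0.0
[ 494.7 -261.9  312.8] yaw_y 7.0 z [-0.  0. -1.] 10.7
```

View pics/m4.png

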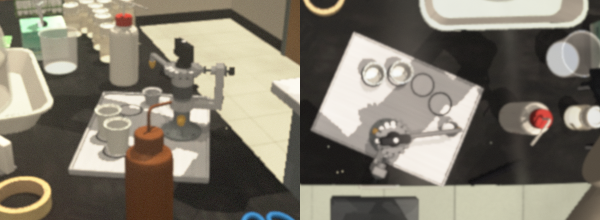

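m4: the bottle stands upright on the bench clear of the tray, and the spout is still at home. Next I'll move over the knob.

```bash
python3 -m crank '[[[0.95,-0.02,0,0,0,0,85],[0.95,-0.02,0,0,0,0,85],[0.95,-0.02,0,0,0,0,85],[0.95,-0.02,0,0,0,0,85],[0.95,-0.02,0,0,0,0,85],[0.95,-0.02,0,0,0,0,85],[0.95,-0.02,0,0,0,0,85],[0.95,-0.02,0,0,0,0,85]]]'
python3 -m crank '[[[0.85,-0.02,0,0,0,0,85],[0.85,-0.02,0,0,0,0,85],[0.85,-0.02,0,0,0,0,85],[0.85,-0.02,0,0,0,0,85],[0.85,-0.02,0,0,0,0,85],[0,0,0.9,0,0,0,85],[0,0,0.9,0,0,0,85],[0,0,0,0,0,0,85]]]'
python3 - <<'E'
from w import *
shot("pics/w5.png")
E
```

```text
time_s: 11.65
eef_pos: [467.3, -72.8, 312.9]
ee_rot: [0.0, 0.663, 0.749, 0.0]
force: [0.6, 0.6, -0.4]
grip_width: 0.998
grip_force: 0.0
time_s: 12.45
eef_pos: [451.1, 31.7, 265.7]
ee_rot: [-0.002, 0.663, 0.749, -0.001]
force: [-0.2, 0.7, 0.6]
grip_width: 0.996
grip_force: 0.0
[451.1  31.7 265.7] yaw_y 7.0 z [-0.005  0.001 -1.   ] 12.45
```

View pics/w5.png

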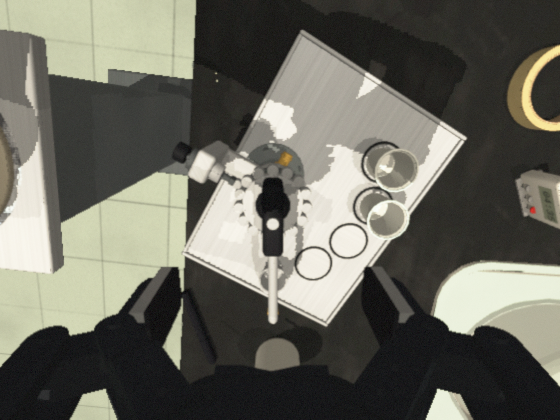

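```bash
python3 - <<'E'
from w import *
f="pics/w5.png";W=np.load(f+".npy")
P=lambda u,v,z:onz("wrist",u,v,z,W)[:2].round(1)
print("dot",P(273,225,194),"ends",P(272,178,194),P(273,257,194))
g=cv2.cvtColor(cv2.imread(f),cv2.COLOR_BGR2GRAY)
for r in (183,230,240,250,275,285,300,310): print(r,g[r,252:296].tolist())
for r in (272,): print(g[170:264,272].tolist())
a,b=P(272.5,275,122),P(273,318,122);d=b-a;print("pipe",a,b,np.degrees(np.arctan2(d[1],d[0])))
E
```

```text
dot [452.8  29.5] ends [447.8  63.8] [455.9   4.1]
183 [204, 203, 169, 120, 114, 112, 110, 107, 104, 113, 94, 41, 16, 15, 15, 18, 20, 13, 14, 17, 14, 20, 11, 16, 10, 14, 15, 16, 15, 22, 57, 99, 118, 120, 118, 119, 119, 120, 121, 119, 121, 125, 123, 120]
230 [229, 229, 229, 229, 225, 213, 181, 167, 167, 136, 79, 37, 39, 41, 45, 45, 49, 58, 70, 84, 91, 87, 75, 67, 54, 42, 43, 40, 34, 29, 37, 94, 126, 150, 173, 198, 224, 224, 227, 227, 228, 228, 230, 228]
240 [206, 206, 203, 203, 204, 203, 215, 227, 226, 210, 144, 59, 39, 40, 44, 44, 43, 44, 42, 45, 41, 41, 44, 43, 41, 41, 39, 34, 29, 29, 65, 169, 224, 227, 228, 229, 228, 230, 230, 229, 228, 227, 224, 195]
250 [200, 201, 202, 200, 202, 202, 214, 224, 224, 206, 143, 59, 36, 35, 38, 40, 41, 40, 44, 44, 43, 37, 40, 38, 41, 40, 40, 37, 35, 27, 65, 171, 225, 229, 228, 226, 224, 225, 228, 229, 229, 226, 208, 175]
275 [237, 237, 237, 236, 231, 220, 212, 198, 174, 146, 112, 107, 133, 165, 168, 151, 165, 196, 215, 224, 225, 223, 213, 193, 172, 178, 204, 205, 184, 154, 131, 129, 129, 132, 139, 148, 154, 157, 199, 226, 228, 230, 231, 229]
285 [131
[... 377 characters left out ...]
30, 234, 235, 234, 235, 235, 235, 235, 235, 233]
310 [47, 46, 44, 44, 45, 41, 48, 46, 44, 46, 42, 46, 41, 45, 48, 89, 150, 192, 213, 221, 225, 220, 210, 189, 161, 117, 70, 50, 44, 48, 43, 47, 43, 45, 48, 48, 47, 47, 51, 62, 89, 131, 178, 209]
[121, 122, 123, 122, 123, 120, 114, 84, 30, 22, 19, 21, 11, 14, 15, 18, 16, 19, 22, 21, 22, 14, 21, 19, 21, 20, 24, 16, 18, 20, 19, 21, 20, 20, 16, 23, 23, 22, 14, 21, 29, 32, 40, 39, 37, 41, 40, 67, 155, 227, 232, 232, 229, 229, 231, 232, 231, 230, 225, 198, 91, 49, 45, 43, 47, 45, 43, 43, 45, 47, 41, 39, 46, 45, 43, 46, 44, 43, 40, 39, 43, 39, 45, 37, 40, 56, 145, 222, 227, 226, 228, 227, 227, 227]
pipe [462.4 -51.1] [ 469.3 -102.4] -82.33952466553363
```

w5: the bar is centred at ~(273,217) and aligned with the fingers within 1°. It coincides with the tool axis, so I'll descend and grip.

```bash
python3 -m crank '[[[0,0,0.8,0,0,-0.08,85],[0,0,0.9,0,0,0,70],[0,0,0.9,0,0,0,50],[0,0,0.7,0,0,0,40],[0,0,0.5,0,0,0,40],[0,0,0.25,0,0,0,40],[0,0,0,0,0,0,40],[0,0,0,0,0,0,40]]]' 60
python3 -m crank '[[[0,0,0,0,0,0,20],[0,0,0,0,0,0,8],[0,0,0,0,0,0,8],[0,0,0,0,0,0,8],[0,0,0,0,0,0,8],[0,0,0,0,0,0,8],[0,0,0,0,0,0,8],[0,0,0,0,0,0,8]]]' 60
python3 -c "
from rig import *
s=sense();print(s['wrist_torque'],s['force'])"
```

```text
time_s: 13.3
eef_pos: [452.8, 31.2, 167.6]
ee_rot: [0.001, 0.659, 0.753, 0.0]
force: [-0.6, -0.8, -0.3]
grip_width: 0.468
grip_force: 0.0
time_s: 14.1
eef_pos: [451.9, 31.3, 167.4]
ee_rot: [0.0, 0.659, 0.753, -0.0]
force: [-6.5, -1.1, 6.9]
grip_width: 0.177
grip_force: 59.3
[-0.14872383  0.82734225 -0.15425553] [-6.49896366 -1.14401595  6.92224531]
```

```bash
cat > st.py <<'E'
from rig import *
import numpy as np
s=sense();q=s['ee_rot'];print("yaw",round(np.degrees(2*np.arctan2(q[2],q[1]))-90,2),s['wrist_torque'].round(3),s['force'].round(1),s['joints'][[0,5]].round(2))
E
python3 -m crank '[[[0,0,0,0,0,-0.2,8],[0,0,0,0,0,-0.4,8],[0,0,0,0,0,-0.5,8],[0,0,0,0,0,-0.5,8],[0,0,0,0,0,-0.5,8],[0,0,0,0,0,-0.5,8],[0,0,0,0,0,-0.3,8],[0,0,0,0,0,-0.1,8]]]' 60; python3 st.py
```

```text
time_s: 14.9
eef_pos: [451.6, 31.2, 167.4]
ee_rot: [-0.0, 0.487, 0.873, -0.001]
force: [-6.6, -1.8, 9.3]
grip_width: 0.175
grip_force: 59.5
yaw 31.71 [-0.252  1.112 -0.161] [-6.6 -1.8  9.3] [-0.19 -0.74]
```

```bash
python3 -m crank '[[[0,0,0,0,0,-0.2,8],[0,0,0,0,0,-0.4,8],[0,0,0,0,0,-0.5,8],[0,0,0,0,0,-0.5,8],[0,0,0,0,0,-0.5,8],[0,0,0,0,0,-0.5,8],[0,0,0,0,0,-0.3,8],[0,0,0,0,0,-0.1,8]]]' 60; python3 st.py
python3 -m crank '[[[0,0,0,0,0,-0.2,8],[0,0,0,0,0,-0.4,8],[0,0,0,0,0,-0.5,8],[0,0,0,0,0,-0.5,8],[0,0,0,0,0,-0.5,8],[0,0,0,0,0,-0.4,8],[0,0,0,0,0,-0.2,8],[0,0,0,0,0,0,8]]]' 60; python3 st.py
python3 - <<'E'
from w import *
im,W,T=shot("pics/w6.png"); t=capture("top");cv2.imwrite("pics/m6.png",np.hstack([cv2.resize(t[150:310,235:425],None,fx=2.1,fy=2.1),cv2.resize(im,(399,300))[:,:][:336]]) if 0 else t)
a=cv2.resize(t[160:310,235:425],(380,300));cv2.imwrite("pics/m6.png",np.hstack([a,im[60:360,90:510]]))
E
```

```text
time_s: 15.7
eef_pos: [451.4, 31.0, 167.4]
ee_rot: [-0.001, 0.295, 0.956, -0.001]
force: [-10.2, -3.8, 10.3]
grip_width: 0.174
grip_force: 59.5
yaw 55.71 [-0.464  1.314 -0.178] [-10.2  -3.8  10.3] [-0.19 -1.16]
time_s: 16.5
eef_pos: [451.3, 30.7, 167.4]
ee_rot: [-0.001, 0.111, 0.994, -0.001]
force: [-10.9, -5.6, 9.7]
grip_width: 0.175
grip_force: 59.6
yaw 77.29 [-0.785  1.506 -0.025] [-10.9  -5.6   9.7] [-0.19 -1.54]
[451.3  30.7 167.4] yaw_y 77.3 z [-0.002 -0.002 -1.   ] 16.5
```

View pics/m6.png

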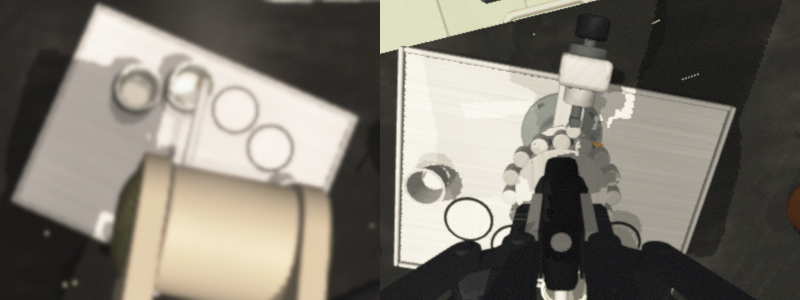

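m6: the spout arm has swung to just beneath the cup at left-panel (190,85), and the grip is firm. It has turned 69.7°, so about 2.3° remain.

```bash
python3 -m crank '[[[0,0,0,0,0,-0.05,8],[0,0,0,0,0,-0.05,8],[0,0,0,0,0,-0.04,8],[0,0,0,0,0,0,8],[0,0,0,0,0,0,8],[0,0,0,0,0,0,8],[0,0,0,0,0,0,8],[0,0,0,0,0,0,8]]]' 60; python3 st.py
python3 -m crank '[[[0,0,0,0,0,-0.05,8],[0,0,0,0,0,-0.05,8],[0,0,0,0,0,-0.03,8],[0,0,0,0,0,0,8],[0,0,0,0,0,0,8],[0,0,0,0,0,0,8],[0,0,0,0,0,0,8],[0,0,0,0,0,0,8]]]' 60; python3 st.py
python3 - <<'E'
from w import *
im,W,T=shot("pics/w7.png"); t=capture("top");s=capture("side")
cv2.imwrite("pics/m7.png",np.hstack([cv2.resize(t[160:310,235:435],(400,300),interpolation=2),cv2.resize(s[130:280,200:400],(400,300),interpolation=2)]))
E
```

```text
time_s: 17.4
eef_pos: [451.3, 30.7, 167.4]
ee_rot: [-0.001, 0.101, 0.995, -0.001]
force: [-10.0, -5.7, 9.8]
grip_width: 0.177
grip_force: 59.6
yaw 78.38 [-0.785  1.514  0.123] [-10.   -5.7   9.8] [-0.19 -1.56]
time_s: 18.2
eef_pos: [451.3, 30.7, 167.4]
ee_rot: [-0.001, 0.092, 0.996, -0.001]
force: [-10.8, -6.1, 10.2]
grip_width: 0.177
grip_force: 59.6
yaw 79.4 [-0.771  1.519 -0.049] [-10.8  -6.1  10.2] [-0.19 -1.58]
[451.3  30.7 167.4] yaw_y 79.4 z [-0.002 -0.002 -1.   ] 18.2
```

View pics/m7.png

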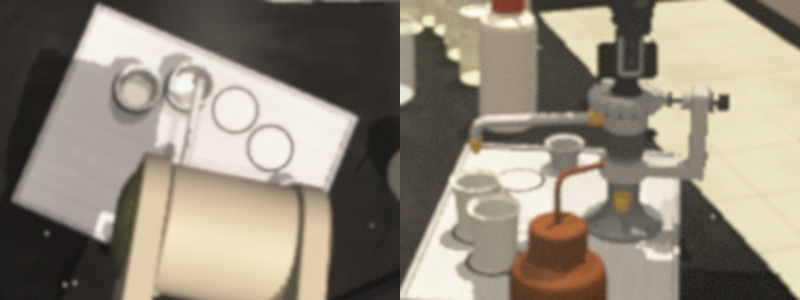

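m7: the spout tip hangs over the first cup (left panel ~(197,90), right panel ~(476,147)), the second cup is untouched, and the bottle is standing clear. I'll check the bearing numerically.

```bash
python3 - <<'E'
from w import *
s=cv2.imread("pics/m7.png")[:,400:];h=cv2.cvtColor(s,cv2.COLOR_BGR2HSV)
m=((h[...,0]>8)&(h[...,0]<28)&(h[...,1]>110)&(h[...,2]>100)).astype(np.uint8);m[:,100:]=0;m[200:]=0
n,l,st,c=cv2.connectedComponentsWithStats(m);i=1+st[1:,4].argmax();print(st[i],c[i])
x,y,w,hh=st[i][:4];p=onz("side",200+(x+w/2)/2,130+(y+hh)/2,90,None);d=p-np.array([452,31.3,90]);print(p,np.hypot(*d[:2]),np.degrees(np.arctan2(d[1],d[0]))+22.8)
t=cv2.imread("pics/m7.png")[:,:400]
for (u,v) in((195,86),(137,88)):
    q=onz("top",235+u/2,160+v/2,0 if 0 else 115 if u==195 else 64);d=q-np.array([452,31.3,0]);print(q,np.degrees(np.arctan2(d[1],d[0]))+22.8)
q=onz("top",235+187/2,160+87/2,64);d=q-np.array([452,31.3,0]);print("cup3",q,np.hypot(*d[:2]),np.degrees(np.arctan2(d[1],d[0]))+22.8)
# pipe axis profile across two rows in top view
t0=cv2.cvtColor(t,cv2.COLOR_BGR2GRAY)
for r in (105,115,125,135,145):print(r,t0[r,160:220:2].tolist())
E
for i in 1; do python3 -m crank '[[[0,0,0,0,0,0,8],[0,0,0,0,0,0,8],[0,0,0,0,0,0,8],[0,0,0,0,0,0,8],[0,0,0,0,0,0,8],[0,0,0,0,0,0,8],[0,0,0,0,0,0,8],[0,0,0,0,0,0,8]]]' 60; python3 st.py; done
```

```text
[ 69 140  13  11  95] [ 75.28421053 144.29473684]
[589.30861286   1.99125991  90.        ] 140.4017713970803 10.750945002802508
[581.39462442   9.26897704 115.        ] 13.137350226852577
[583.5046747   64.38260401  64.        ] 36.9208640169974
cup3 [585.22764568  11.35731925  64.        ] 134.71197455737348 14.286675655934003
105 [159, 173, 194, 202, 188, 160, 145, 158, 180, 194, 198, 204, 213, 220, 214, 195, 194, 215, 226, 218, 195, 186, 199, 217, 227, 215, 179, 185, 222, 238]
115 [215, 232, 235, 232, 227, 221, 217, 215, 214, 212, 207, 202, 196, 187, 176, 186, 213, 226, 223, 215, 221, 230, 234, 235, 234, 221, 185, 182, 217, 236]
125 [233, 238, 238, 238, 234, 225, 217, 216, 222, 231, 237, 237, 230, 208, 196, 213, 226, 222, 216, 222, 231, 235, 235, 235, 234, 234, 232, 224, 196, 172]
135 [236, 238, 237, 235, 225, 218, 217, 222, 231, 236, 236, 231, 202, 175, 186, 211, 218, 217, 224, 233, 236, 236, 236, 235, 235, 235, 235, 235, 235, 235]
145 [202, 193, 185, 162, 142, 139, 155, 189, 218, 231, 231, 208, 172, 163, 182, 204, 216, 224, 232, 236, 236, 237, 236, 236, 236, 236, 236, 236, 237, 236]
time_s: 19.15
eef_pos: [451.3, 30.7, 167.4]
ee_rot: [-0.001, 0.092, 0.996, -0.001]
force: [-10.4, -5.8, 9.3]
grip_width: 0.175
grip_force: 59.6
yaw 79.4 [-0.728  1.483 -0.13 ] [-10.4  -5.8   9.3] [-0.19 -1.58]
```

```bash
python3 -m crank '[[[0,0,0,0,0,-0.04,8],[0,0,0,0,0,0,8],[0,0,0,0,0,0,8],[0,0,0,0,0,0,8],[0,0,0,0,0,0,8],[0,0,0,0,0,0,8],[0,0,0,0,0,0,8],[0,0,0,0,0,0,8]]]' 60; python3 st.py; python3 -c "
from rig import *
print(finish_job())"
```

```text
time_s: 19.95
eef_pos: [451.3, 30.7, 167.4]
ee_rot: [-0.001, 0.09, 0.996, -0.001]
force: [-10.5, -5.1, 10.6]
grip_width: 0.175
grip_force: 59.6
yaw 79.71 [-0.736  1.426 -0.159] [-10.5  -5.1  10.6] [-0.19 -1.58]
the job is handed in; nothing more can be done
None
```

I handed the job in at about 20 s: the wash bottle stands upright on the bench off the tray, and the gripper still holds the knob about 72° from home, at the third stop, with the spout over the first cup. I set the stop by angle and checked it in the pictures, because the torque readings were too noisy to count the clicks.

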